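# Lower the sprung height gauge into the slot of a block

### The arm

A 7-joint arm with a two-finger parallel gripper is mounted at the origin on the work surface. World frame = base frame: x ahead of the robot, y to its left, z up, the work surface at z = 0. Lengths are in m, angles in rad, forces in N, time in s.
With the tool pointing down it reaches from about 0.425 to 0.875 m from the base axis. Payload 4.7 kg.
Tool frame: the origin (TCP) lies midway between the tips of the shut fingers; the grasp point (between the pads) lies 19 mm behind it; z points along the fingers, y is the line along which they close (so a half turn about z gives the same grasp; the last joint's range is limited). The gripper opens to 87 mm and grips with 3 to 60 N. Pads are 19 mm wide; open, the fingers measure 117 mm over their backs; the gripper's body (75 mm by 190 mm) begins 51 mm behind the grasp point.
Start: joints at [1.135, 0.321, -0.07, 1.45, 0.023, 1.371, -0.057], TCP at [0.283, -0.585, 0.223] pointing down, gripper open.
Joint ranges: [-2.86, 2.86], [-0.3, 2.09], [-1.38, 1.24], [0.06, 2.45], [-1.56, 4.7], [0.09, 2.05], [-2.69, 2.69]. Speed limits (rad/s): [2.57, 2.57, 3.14, 3.14, 3.14, 3.14, 3.14].

### API

Orientations are given as a rotation vector (axis times angle).
In Python, from bench import ctrl gives the robot as it stands. The module is installed in compiled form; this text tells all that it offers.
- The arm moves only by the tool carry_out, never from a script. Its argument "steps" is a list of rows, each a list of 7 numbers: the turn, a rotation vector about the world's x, y, z in degrees, then the shift along the world's x, y, z in cm, then the opening, from 0 (shut) to 1 (fully open). A call has 1 to 12 rows; each row is the pose to reach, as a shift and turn from the pose commanded when the call began; what a row does not reach only later rows make up. A row lasts 1/10 s, in which the tool goes at most 50 mm and 8.59 degrees, less where a joint would pass 70% of its speed; a pose out of reach is approached as far as the arm can. A call with a gripper value outside its range is refused whole. The fingers move at their own pace and stop on an object; "squeeze" is the grip in N (left out, the last holds). Time passes only in rows, so rows that repeat a pose let the fingers close. It gives the time, the measured TCP pose, the force, the opening and the grip force at its end, in the units of the state.
- ctrl.get_state(): the state, without advancing time (a new reading comes with each control period).
- ctrl.get_image(name): name is "scene" or "top" or "wrist"; returns a dict with "pixels" (400x640x3 uint8, red, green, blue), "camera_matrix" (3x3 intrinsics, pixels), "cam_to_world" (4x4, takes a point from camera to world coordinates); the wrist camera has in their place "T_tool_cam" (4x4, takes a point from camera to tool coordinates, whose origin is the TCP and whose axes are the flange's). Camera axes: x right, y down, z forward; pixel columns grow to the right and rows downward; lengths in m; the calibration is good to about 2 mm. The wrist camera is an equidistant fisheye: a pixel r from the principal point sees the ray r / f radians off the axis. A picture is of the moment at which its call begins: read the wrist's pose just before it. There is no depth.
- ctrl.close_job(): hands the job in; it is judged then, once.
The state is a dict: "time": time; "joint_positions": joint angles; "qd": joint speeds; "joint_torque": joint torques, N m; "position": TCP position; "tool_rot": TCP orientation; "ft_force": force on the tool from outside, world axes, zero at the start; "torque": the same for the moment, N m; "grip_width": opening from 0.0 (shut) to 1.0 (fully open); "grip_force": force on a finger pad.
Only numpy, scipy, OpenCV 4.12 (cv2) and the standard library are available. Lean on these libraries where they do the work, as an engineer would, in place of code of your own. Each camera call takes 0.05 s, during which the arm holds its last target. There are 200 camera calls.

### The job

On the height gauge stand, wind the handwheel by its red crank handle until the brass foot hangs over the middle of the slot in the aluminium block, then press the gauge head down gently by its black cap until the foot sits on the orange floor of the slot and is pushed up about 5 mm into the head, so the needle stands in the green band; then let go. Never push the foot close to the end of its 12 mm travel (the red marks), and leave the block and the other things on the bench where they are.

Things in the scene. Friction and masses are not known exactly. Their poses are not given: they have to be found in the camera images.
- gauge: Cream height gauge stand fixed on the bench. Origin on the bench; its plate spans x -110 to 110 and y -140 to 260 mm of this frame and is 25 mm thick. A dark anvil (top 35 mm above the bench) at x = 45 carries the block. A column carriage runs on rails at x = -50 along y and carries head and foot; the foot hangs at x = 40. Handwheel axis (upright) at x = 0, y = 200
- wheel: Black handwheel, rim diameter 110 mm, with an upright axis. Origin on the axis, 60 mm above the bench; upper face of the rim at 69 mm, hub up to 75 mm. Its x axis points to the red crank handle. Each rad clockwise (seen from above) moves carriage, column, head and foot 14 mm along +y of the stand (towards the wheel). About 5 N at the handle; stays where it is left
- crank_top (a point): Top centre of the red upright crank handle of the handwheel: a fixed post 18 mm in diameter and 46 mm tall, 42 mm from the wheel's axis; its top is 115 mm above the bench and its foot is on the rim at 69 mm
- carriage (a joint): Position of the column carriage along +y of the stand in m, 0 to 0.105, moved by the handwheel (14 mm per rad; 88 mm per turn). The foot is at y = -55 mm + this value in the stand's frame
- head (a joint): How far the gauge head is lowered on its column, in m, 0 (top) to 0.064. Balanced and held by friction of about 9 N: it stays where it is left
- head_cap (a point): Centre of the upper face of the black cap on the gauge head: a fixed upright cylinder 30 mm in diameter and 40 mm tall, straight above the foot, 250 mm above the bench with the head at the top. Press it from above to lower the head; it can be pinched to raise the head again. The column (top 225 mm above the bench) stands 90 mm from it towards -x of the stand.
- needle (a joint): Angle of the red dial needle on the head in rad, 0.4 rad per mm of foot travel. The dial, 58 mm in diameter, is tilted up towards +x of the head: green band from 3 to 7 mm (1.2 to 2.8 rad), red marks from 9 mm
- foot (a joint): Travel of the sprung foot up into the head, in m: 0 hanging free, end of travel 0.012. Spring about 2 N at first touch and 0.35 N more per mm
- foot_tip (a point): Underside centre of the brass foot, a disc 14 mm in diameter under a thin rod; 146 mm below head_cap when it hangs free
- block: Slotted aluminium block, loose on the anvil, 50 (x) x 110 (y) x 45 (z) mm, 0.6 kg. Origin at the centre of its underside, under the middle of the slot. The slot runs along the block's x and is 36 mm wide along its y. Its orange floor, 48 x 34 mm, is preset at some height between 17.5 and 29.5 mm above the block's underside: it is not reported and must be felt
- slot (a point): Middle of the slot of the block, level with the upper faces of its two shoulders (45 mm above its underside)
- case: Bystander: wooden case 90 x 160 x 45 mm, loose, origin at the centre of its underside
- bottle: Bystander: blue bottle, 52 mm diameter, 120 mm tall, loose, origin at the centre of its underside
- driver: Bystander: screwdriver lying on the bench along its x, about 200 mm long, loose
- greencase: Bystander: green case 70 x 120 x 30 mm, loose, origin at the centre of its underside
There are look-alikes about, which are no part of the job. Leave any purple look-alike of the block alone.

How it is judged:
By the outcome, as a careful person would: the job done as asked, in the order asked, and still so for the second after the job is handed in, with the robot touching nothing.
It also fails if it takes over 64 s, if anything falls off the work surface, if the arm or the gripper's body presses on something with over 40 N, if the wrist force passes 120 N, or if a joint passes its speed limit or range.

## Working session

There is one attempt and no reset: what is moved stays moved. The work goes in short steps, Python scripts to look and compute and a tool call to move; the robot and the scene stay as the last step left them, time stands still between calls to the robot, and variables do not carry over. Pictures are saved under pics/ and viewed, at most 10 in all, crops included, and the job is handed in when it is done.

Besides the shell and the picture viewer there is one more tool, called after ">>>" as name(argument=value, ...) on one line, values as JSON. carry_out: Moves the arm, as the interface text tells. Its arguments: {"type":"object","properties":{"steps":{"type":"array","items":{"type":"array","items":{"type":"number"}}},"squeeze":{"type":"number"}},"required":["steps"]}

```bash
mkdir -p pics; cat > h.py <<'E'
import numpy as np, cv2
from bench import ctrl
def grab(n,fn):
    im=ctrl.get_image(n); cv2.imwrite('pics/'+fn,cv2.cvtColor(im['pixels'],cv2.COLOR_RGB2BGR)); np.savez('pics/'+fn[:-4]+'.npz',**im); return im
def plane(im,u,v,z):
    K=im['camera_matrix'];T=im['cam_to_world']
    d=T[:3,:3]@np.linalg.solve(K,[u,v,1.]);o=T[:3,3]
    return o+d*(z-o[2])/d[2]
def proj(im,p):
    T=np.linalg.inv(im['cam_to_world']);c=T[:3,:3]@np.array(p)+T[:3,3];q=im['camera_matrix']@c
    return q[:2]/q[2]
E
python3 - <<'E'
from h import *
for n in('scene','top'):
    im=grab(n,n+'0.png');print(n,im['camera_matrix'].round(1).tolist(),im['cam_to_world'].round(3).tolist())
s=ctrl.get_state();print(s)
E
```

```text
scene [[502.4, 0.0, 328.3], [0.0, 502.4, 194.0], [0.0, 0.0, 1.0]] [[0.864, 0.428, -0.265, 0.937], [0.503, -0.735, 0.454, -0.701], [-0.001, -0.526, -0.851, 1.489], [0.0, 0.0, 0.0, 1.0]]
top [[397.0, 0.0, 313.8], [0.0, 397.0, 198.7], [0.0, 0.0, 1.0]] [[-0.004, -0.983, 0.183, 0.307], [-1.0, 0.008, 0.02, -0.019], [-0.021, -0.183, -0.983, 1.397], [0.0, 0.0, 0.0, 1.0]]
{'time': 0.1, 'joint_positions': array([ 1.13509164,  0.32176595, -0.07009027,  1.45151856,  0.02260969,
        1.37077076, -0.05694486]), 'qd': array([-0.00069359, -0.00321395, -0.00219797, -0.00317129, -0.00221537,
        0.00036017,  0.00085578]), 'joint_torque': array([ 1.20837849e-04, -4.92568481e+01, -4.05607726e-01, -3.13398385e+01,
       -6.40556845e-02,  3.95608367e-02,  8.01021133e-05]), 'position': array([ 0.28236624, -0.58494347,  0.22157711]), 'tool_rot': array([-3.06090962e+00, -7.00235230e-01,  7.34799032e-04]), 'ft_force': array([ 0.22797998, -0.79877389,  0.2294677 ]), 'torque': array([0.04839555, 0.02974873, 0.0223635 ]), 'grip_force': 0.0, 'grip_width': 1.0015276154514503}
```

View pics/scene0.png

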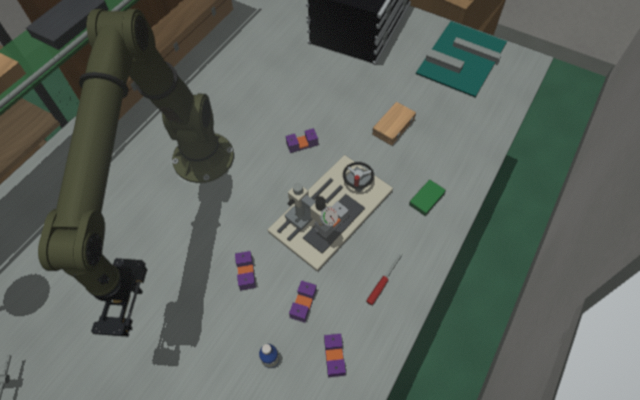

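View pics/top0.png

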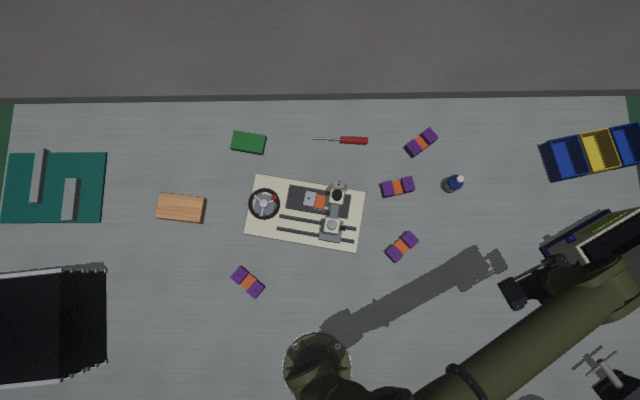

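The scene view has the stand at about (330,212) with its wheel at (358,176). In the top view the stand is at (305,213), the wheel at (264,204) and the cap near (337,195). There are purple look-alike blocks in the top view at (248,282), (402,246), (398,187) and (421,142). The only aluminium block is the one on the anvil, at about (318,200). Next is a close crop to check.

```bash
python3 - <<'E'
from h import *
a=cv2.imread('pics/top0.png')[165:260,235:375];b=cv2.imread('pics/scene0.png')[145:275,260:400]
a=cv2.resize(a,None,fx=5.6,fy=5.6,interpolation=cv2.INTER_CUBIC);cv2.imwrite('pics/c1.png',a)
b=cv2.resize(b,None,fx=4.5,fy=4.5,interpolation=cv2.INTER_CUBIC);cv2.imwrite('pics/c2.png',b)
# cream plate mask in top
im=dict(np.load('pics/top0.npz'));im2=dict(np.load('pics/scene0.npz'))
for n,i in(('top',im),('scene',im2)):
    h=cv2.cvtColor(i['pixels'],cv2.COLOR_RGB2HSV)
    m=cv2.inRange(h,(15,25,120),(35,120,255))
    cs,_=cv2.findContours(cv2.morphologyEx(m,cv2.MORPH_CLOSE,np.ones((5,5))),cv2.RETR_EXTERNAL,cv2.CHAIN_APPROX_NONE)
    for c in sorted(cs,key=cv2.contourArea)[-2:]:
        r=cv2.minAreaRect(c);print(n,cv2.contourArea(c),r,[plane(i,*p,.025).round(4).tolist() for p in cv2.boxPoints(r)])
        q=cv2.approxPolyDP(cv2.convexHull(c),4,True)[:,0];print(q.tolist(),[plane(i,*p,.025).round(3).tolist() for p in q])
    r=cv2.inRange(h,(0,140,70),(8,255,255))|cv2.inRange(h,(172,140,70),(180,255,255))
    k,l,st,ce=cv2.connectedComponentsWithStats(r)
    print('red',[(st[j].tolist(),ce[j].round(1).tolist()) for j in range(1,k)])
    r=cv2.inRange(h,(8,170,90),(16,255,255))
    k,l,st,ce=cv2.connectedComponentsWithStats(r)
    print('or',[(st[j].tolist(),ce[j].round(1).tolist()) for j in range(1,k) if st[j][4]>8])
E
```

```text
top 619.0 ((288.6740417480469, 196.6768798828125), (72.88573455810547, 34.68208694458008), 9.211027145385742) [[0.5318, 0.233, 0.025], [0.6555, 0.2163, 0.025], [0.6106, -0.04, 0.025], [0.4888, -0.0194, 0.025]]
[[253, 190], [256, 175], [327, 187], [281, 213]] [[0.596, 0.224, 0.025], [0.651, 0.214, 0.025], [0.605, -0.038, 0.025], [0.513, 0.123, 0.025]]
top 1064.0 ((178.82179260253906, 206.78219604492188), (46.368736267089844, 25.273944854736328), 5.710592269897461) [[0.502, 0.569, 0.025], [0.5922, 0.5663, 0.025], [0.5741, 0.4003, 0.025], [0.4845, 0.4049, 0.025]]
[[159, 193], [203, 197], [199, 221], [155, 217]] [[0.588, 0.559, 0.025], [0.572, 0.401, 0.025], [0.487, 0.411, 0.025], [0.502, 0.567, 0.025]]
red [([341, 137, 27, 7, 152], [353.9, 139.9]), ([421, 137, 2, 2, 2], [421.5, 137.5]), ([415, 139, 1, 1, 1], [415.0, 139.0]), ([424, 141, 4, 4, 4], [425.5, 142.5]), ([418, 143, 4, 4, 4], [419.5, 144.5]), ([424, 147, 2, 2, 2], [424.5, 147.5]), ([427, 146, 1, 1, 1], [427.0, 146.0]), ([422, 148, 1, 1, 1], [422.0, 148.0]), ([393, 185, 1, 1, 1], [393.0, 185.0]), ([401, 186, 1, 1, 1], [401.0, 18
[... 1340 characters left out ...]
3, 1, 3], [249.0, 271.0]), ([243, 272, 2, 1, 2], [243.5, 272.0]), ([368, 277, 19, 27, 170], [377.0, 290.2]), ([303, 296, 1, 1, 1], [303.0, 296.0]), ([306, 297, 1, 1, 1], [306.0, 297.0]), ([309, 298, 1, 1, 1], [309.0, 298.0]), ([311, 301, 1, 1, 1], [311.0, 301.0]), ([297, 302, 1, 1, 1], [297.0, 302.0]), ([300, 303, 1, 1, 1], [300.0, 303.0]), ([303, 304, 1, 1, 1], [303.0, 304.0]), ([307, 305, 1, 1, 1], [307.0, 305.0]), ([335, 349, 3, 1, 3], [336.0, 349.0]), ([339, 349, 1, 1, 1], [339.0, 349.0]), ([326, 350, 2, 3, 3], [326.3, 351.0]), ([329, 359, 5, 1, 5], [331.0, 359.0]), ([339, 358, 3, 1, 3], [340.0, 358.0])]
or [([328, 351, 13, 8, 31], [335.7, 355.2]), ([328, 352, 6, 5, 10], [330.0, 354.2])]
```

View pics/c1.png

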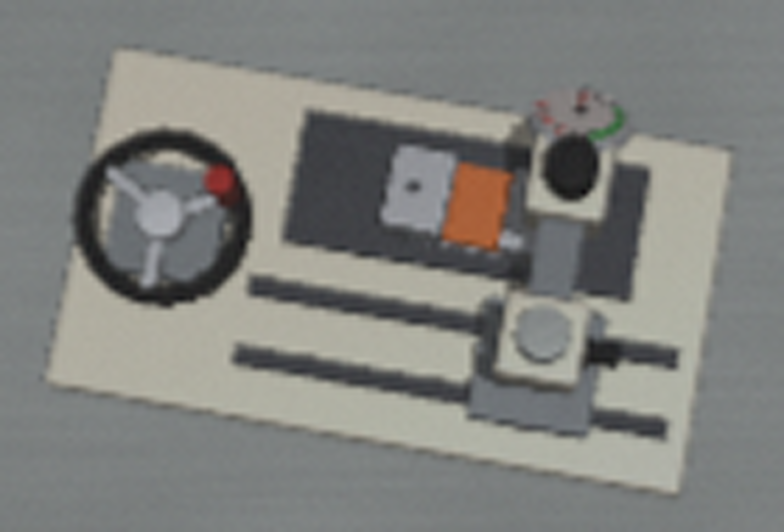

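View pics/c2.png

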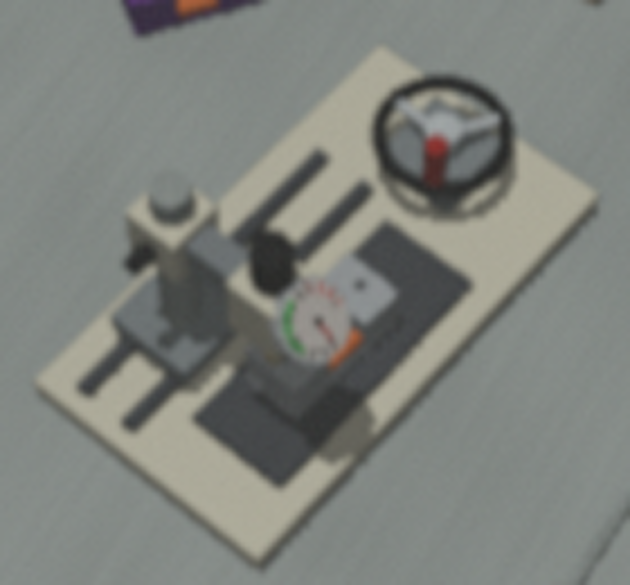

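The crops confirm the choice. In the top crop the red handle is at (219,181), the wheel hub at (160,214), the black cap at (573,160), and the block shoulder spans (381..457, 146..232) with orange slot floor to its right. In the scene crop the cap is at (272,245), the handle top at (435,147) and the dial at (315,322), with the needle pointing lower right.

```bash
cat >> h.py <<'E'
def tri(ims,uvs):
    A=np.zeros((3,3));b=np.zeros(3);L=[]
    for i,(u,v) in zip(ims,uvs):
        T=i['cam_to_world'];d=T[:3,:3]@np.linalg.solve(i['camera_matrix'],[u,v,1.]);d/=np.linalg.norm(d)
        P=np.eye(3)-np.outer(d,d);A+=P;b+=P@T[:3,3];L.append((P,T[:3,3]))
    x=np.linalg.solve(A,b);return x,[np.linalg.norm(P@(x-o)) for P,o in L]
E
python3 - <<'E'
from h import *
t=dict(np.load('pics/top0.npz'));s=dict(np.load('pics/scene0.npz'))
ct=lambda u,v:((u+.5)/5.6+235-.5,(v+.5)/5.6+165-.5)
cs=lambda u,v:((u+.5)/4.5+260-.5,(v+.5)/4.5+145-.5)
# plate corners, stand coords
S=np.array([[110,260],[110,-140],[-110,-140],[-110,260]])/1000
W=np.array([plane(t,*ct(*p),.025)[:2] for p in[(116,47),(734,150),(681,495),(46,382)]])
W2=np.array([plane(s,*cs(*p),.025)[:2] for p in[(599,196),(262,557),(36,383),(381,46)]])
def rigid(S,W):
    a=S-S.mean(0);b=W-W.mean(0);th=np.arctan2((a[:,0]*b[:,1]-a[:,1]*b[:,0]).sum(),(a*b).sum())
    R=np.array([[np.cos(th),-np.sin(th)],[np.sin(th),np.cos(th)]]);o=W.mean(0)-R@S.mean(0);return th,R,o
for w in(W,W2):
    th,R,o=rigid(S,w);print('stand deg',np.degrees(th),o,'res mm',((S@R.T+o-w)*1000).round(1).tolist())
th,R,o=rigid(np.r_[S,S],np.r_[W,W2]);print(np.degrees(th),o)
np.savez('stand.npz',R=R,o=o)
loc=lambda p:(R.T@(np.array(p)[:2]-o)*1000).round(1)
h,e=tri([t,s],[ct(219,181),cs(435,147)]);print('handle',h,e,loc(h),'top only',loc(plane(t,*ct(219,181),.112)))
c,e=tri([t,s],[ct(572,150),cs(272,240)]);print('cap',c,e,loc(c))
print('cap top/scene z.25',loc(plane(t,*ct(575,155),.25)),loc(plane(s,*cs(270,240),.25)))
print('hub',loc(plane(t,*ct(160,214),.075)),loc(plane(s,*cs(439,127),.075)))
for n,p in dict(oTL=(398,146),oBL=(381,223),iTR=(457,154),iBR=(443,232)).items():print(n,loc(plane(t,*ct(*p),.08)))
for n,p in dict(a=(350,255),b=(399,293)).items():print('scene',n,loc(plane(s,*cs(*p),.08)))
print('rsh',loc(plane(t,*ct(512,173),.08)),loc(plane(t,*ct(497,249),.08)))
print('wheel world',R@[0,.2]+o)
E
```

```text
stand deg -10.25912207319267 [ 0.50520826 -0.01842899] res mm [[1.6, 0.9], [0.7, -1.6], [-1.0, -0.7], [-1.3, 1.4]]
stand deg -10.116723468151475 [ 0.50767239 -0.02145649] res mm [[1.6, 3.2], [1.8, -4.7], [-2.2, -0.5], [-1.1, 2.0]]
-10.188167987259181 [ 0.50644006 -0.01994274]
handle [0.55376586 0.13871639 0.10837325] [np.float64(0.0012020384153704135), np.float64(0.0012020384153704719)] [ 18.5 164.5] top only [ 18.6 165. ]
cap [ 0.53966317 -0.06512892  0.25602507] [np.float64(0.002240683115608446), np.float64(0.0022406831156087017)] [ 40.7 -38.6]
cap top/scene z.25 [ 40.9 -38.8] [ 36.1 -38.6]
hub [ -1.2 202.1] [ -3.8 197.8]
oTL [63.5 67. ]
oBL [15.2 68.7]
iTR [64.6 30.9]
iBR [16.1 31. ]
scene a [19.  65.6]
scene b [66.2 64. ]
rsh [58.7 -3.8] [11.4 -2.7]
wheel world [0.54181636 0.17690369]
```

>>> carry_out(steps=[[0,0,0,0,0,5,1],[0,0,0,0,0,10,0.8],[0,0,0,0,0,14,0.6],[0,0,7,1.7,4.5,14,0.5],[0,0,14,3.4,9,14,0.5],[0,0,21,5.1,13.5,14,0.5],[0,0,28,6.8,18,14,0.5],[0,0,35,8.5,22.5,14,0.5],[0,0,42,10.1,27,14,0.5],[0,0,49,11.8,31.5,14,0.5],[0,0,56,13.5,36,14,0.5],[0,0,64,15.2,40.5,14,0.5]])

```text
time: 1.3
position: [0.4347, -0.1784, 0.3624]
tool_rot: [2.22, 2.223, -0.001]
ft_force: [0.8, -0.7, -0.5]
grip_width: 0.5
grip_force: 0.0
```

>>> carry_out(steps=[[0,0,0,1.7,4.5,0,0.5],[0,0,0,3.4,9,0,0.5],[0,0,0,5.1,13.5,0,0.5],[0,0,0,6.8,18,0,0.5],[0,0,0,8.5,22.5,0,0.5],[0,0,0,10.1,27,0,0.5],[0,0,0,11.9,31.6,0,0.5],[0,0,0,11.9,31.6,0,0.5],[0,0,0,11.9,31.6,0,0.5]])

```text
time: 2.2
position: [0.5532, 0.137, 0.3616]
tool_rot: [-2.221, -2.22, 0.002]
ft_force: [0.5, -0.8, -0.1]
grip_width: 0.499
grip_force: 0.0
```

```bash
python3 - <<'E'
from h import *
s=ctrl.get_state();print(s['time'],s['position'].round(4),s['tool_rot'].round(3),s['joint_positions'].round(2),s['ft_force'].round(1),s['grip_width'])
w=grab('wrist','w1.png');print({k:v.round(4).tolist() for k,v in w.items() if k!='pixels'})
E
```

```text
2.2 [0.5532 0.137  0.3616] [-2.221e+00 -2.220e+00  2.000e-03] [ 0.4   0.19 -0.81  1.39  0.14  1.62 -0.39] [ 0.5 -0.8 -0.1] 0.49931168498983786
{'camera_matrix': [[309.7069, 0.0, 323.7441], [0.0, 309.7069, 202.0688], [0.0, 0.0, 1.0]], 'T_tool_cam': [[0.0008, -0.9609, -0.2769, 0.0768], [1.0, 0.0009, -0.0003, -0.0], [0.0005, -0.2769, 0.9609, -0.1617], [0.0, 0.0, 0.0, 1.0]]}
```

View pics/w1.png

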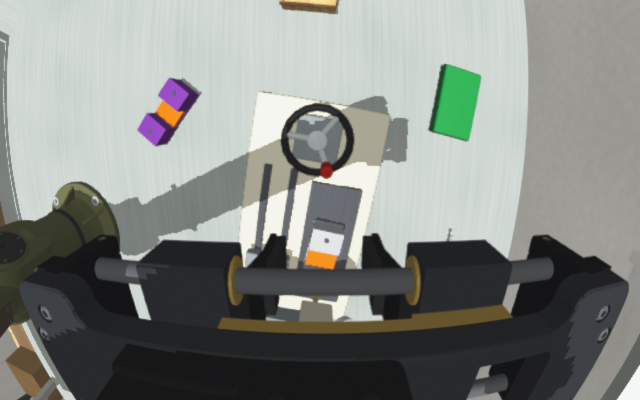

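The wrist view shows the red handle at (326,171), the hub at (317,140), the block's aluminium shoulder at (325,243), and orange floor below it at (320,260).

```bash
cat >> h.py <<'E'
from scipy.spatial.transform import Rotation as Ro
def wplane(w,st,u,v,z):
    K=w['camera_matrix'];x=(u-K[0,2])/K[0,0];y=(v-K[1,2])/K[1,1];r=np.hypot(x,y)
    d=np.array([x/r*np.sin(r),y/r*np.sin(r),np.cos(r)]);Rt=Ro.from_rotvec(st['tool_rot']).as_matrix();T=w['T_tool_cam']
    o=Rt@T[:3,3]+st['position'];d=Rt@T[:3,:3]@d;return o+d*(z-o[2])/d[2]
def loc(p):
    q=np.load('stand.npz');return (q['R'].T@(np.array(p)[:2]-q['o'])*1000).round(1)
E
python3 - <<'E'
from h import *
w=dict(np.load('pics/w1.npz'));st=ctrl.get_state()
h=cv2.cvtColor(w['pixels'],cv2.COLOR_RGB2HSV)
r=cv2.inRange(h,(0,140,70),(8,255,255))|cv2.inRange(h,(172,140,70),(180,255,255))
k,l,s,ce=cv2.connectedComponentsWithStats(r)
for j in range(1,k):
    if s[j][4]>30:print(s[j],ce[j],wplane(w,st,*ce[j],.11),loc(wplane(w,st,*ce[j],.11)))
g=w['pixels'].astype(int);print('hub',loc(wplane(w,st,317,140,.075)),wplane(w,st,317,140,.075))
for p in[(258,92),(389,115)]:print('corner',loc(wplane(w,st,*p,.025)))
o=cv2.inRange(h,(5,150,100),(18,255,255));o[:, :290]=0;o[:,350:]=0;o[285:]=0;o[:200]=0
k,l,s,ce=cv2.connectedComponentsWithStats(o);print([(s[j].tolist(),ce[j].tolist()) for j in range(1,k) if s[j][4]>30])
for p in[(311,228),(343,231),(306,250),(338,254)]:print('sh',loc(wplane(w,st,*p,.08)))
for p in[(308,263),(338,267)]:print('rsh',loc(wplane(w,st,*p,.08)))
E
```

```text
[320 163  13  15 152] [325.96710526 169.76973684] [0.55597381 0.13820567 0.11      ] [ 20.8 164.4]
hub [  1.6 199.2] [0.54327341 0.17587341 0.075     ]
corner [-106.   257.4]
corner [108. 257.]
[([305, 251, 32, 19, 415], [320.5903614457831, 259.86746987951807])]
sh [15.2 66.4]
sh [64.4 70.1]
sh [13.3 28.2]
sh [64.3 30.2]
rsh [20.   5.9]
rsh [68.8  7.2]
```

>>> carry_out(steps=[[0,0,0,0.2,0,-5,0.5],[0,0,0,0.2,0,-10,0.5],[0,0,0,0.2,0,-15,0.5],[0,0,0,0.2,0,-20,0.5],[0,0,0,0.2,0,-24,0.5],[0,0,0,0.2,0,-26,0.5],[0,0,0,0.2,0,-27.7,0.5],[0,0,0,0.2,0,-27.7,0.5]])

```text
time: 3.05
position: [0.5544, 0.1333, 0.0837]
tool_rot: [-2.228, -2.213, 0.005]
ft_force: [-0.0, -0.4, 0.6]
grip_width: 0.498
grip_force: 0.0
```

>>> carry_out(steps=[[0,0,0,0,0,0,0],[0,0,0,0,0,0,0],[0,0,0,0,0,0,0],[0,0,0,0,0,0,0],[0,0,0,0,0,0,0],[0,0,0,0,0,0,0]], squeeze=15)

```text
time: 3.65
position: [0.5561, 0.1358, 0.0865]
tool_rot: [2.225, 2.216, 0.001]
ft_force: [-1.2, -0.6, 5.9]
grip_width: 0.202
grip_force: 15.0
```

```bash
python3 - <<'E'
import numpy as np
# wheel centre (.5425,.1765): clockwise arc offsets, radius 42, start at -71.5 deg
a0=-71.5
for blk in range(3):
    s=a0-72*blk
    print([[round(4.2*(np.cos(np.radians(s-6*k))-np.cos(np.radians(s))),2),round(4.2*(np.sin(np.radians(s-6*k))-np.sin(np.radians(s))),2)] for k in range(1,13)])
E
```

```text
[[np.float64(-0.42), np.float64(-0.12)], [np.float64(-0.86), np.float64(-0.19)], [np.float64(-1.3), np.float64(-0.22)], [np.float64(-1.74), np.float64(-0.2)], [np.float64(-2.17), np.float64(-0.13)], [np.float64(-2.6), np.float64(-0.02)], [np.float64(-3.01), np.float64(0.13)], [np.float64(-3.4), np.float64(0.33)], [np.float64(-3.77), np.float64(0.56)], [np.float64(-4.12), np.float64(0.84)], [np.float64(-4.43), np.float64(1.15)], [np.float64(-4.71), np.float64(1.48)]]
[[np.float64(-0.24), np.float64(0.37)], [np.float64(-0.45), np.float64(0.76)], [np.float64(-0.61), np.float64(1.17)], [np.float64(-0.72), np.float64(1.59)], [np.float64(-0.8), np.float64(2.02)], [np.float64(-0.82), np.float64(2.46)], [np.float64(-0.8), np.float64(2.9)], [np.float64(-0.74), np.float64(3.34)], [np.float64(-0.63), np.float64(3.76)], [np.float64(-0.48), np.float64(4.17)], [np.float64(-0.28), np.float64(4.57)], [np.float64(-0.04), np.float64(4.94)]]
[[np.float64(0.27), np.float64(0.34)], [np.float64(0.58), np.float64(0.66)], [np.float64(0.92), np.float64(0.94)], [np.float64(1.29), np.float64(1.18)], [np.float64(1.68), np.float64(1.38)], [np.float64(2.09), np.float64(1.54)], [np.float64(2.51), np.float64(1.66)], [np.float64(2.94), np.float64(1.73)], [np.float64(3.38), np.float64(1.76)], [np.float64(3.82), np.float64(1.74)], [np.float64(4.26), np.float64(1.68)], [np.float64(4.68), np.float64(1.57)]]
```

>>> carry_out(steps=[[0,0,0,-0.42,-0.12,0,0],[0,0,0,-0.86,-0.19,0,0],[0,0,0,-1.3,-0.22,0,0],[0,0,0,-1.74,-0.2,0,0],[0,0,0,-2.17,-0.13,0,0],[0,0,0,-2.6,-0.02,0,0],[0,0,0,-3.01,0.13,0,0],[0,0,0,-3.4,0.33,0,0],[0,0,0,-3.77,0.56,0,0],[0,0,0,-4.12,0.84,0,0],[0,0,0,-4.43,1.15,0,0],[0,0,0,-4.71,1.48,0,0]])

```text
time: 4.85
position: [0.5123, 0.1465, 0.0863]
tool_rot: [2.225, 2.208, 0.004]
ft_force: [8.0, -7.0, -0.5]
grip_width: 0.198
grip_force: 15.0
```

>>> carry_out(steps=[[0,0,0,-0.24,0.37,0,0],[0,0,0,-0.45,0.76,0,0],[0,0,0,-0.61,1.17,0,0],[0,0,0,-0.72,1.59,0,0],[0,0,0,-0.8,2.02,0,0],[0,0,0,-0.82,2.46,0,0],[0,0,0,-0.8,2.9,0,0],[0,0,0,-0.74,3.34,0,0],[0,0,0,-0.63,3.76,0,0],[0,0,0,-0.48,4.17,0,0],[0,0,0,-0.28,4.57,0,0],[0,0,0,-0.04,4.94,0,0]])

```text
time: 6.05
position: [0.5031, 0.199, 0.0857]
tool_rot: [-2.223, -2.214, 0.016]
ft_force: [-14.8, -1.6, 16.9]
grip_width: 0.203
grip_force: 14.9
```

>>> carry_out(steps=[[0,0,0,0.27,0.34,0,0],[0,0,0,0.58,0.66,0,0],[0,0,0,0.92,0.94,0,0],[0,0,0,1.29,1.18,0,0],[0,0,0,1.68,1.38,0,0],[0,0,0,2.09,1.54,0,0],[0,0,0,2.51,1.66,0,0],[0,0,0,2.51,1.66,0,0],[0,0,0,2.51,1.66,0,0]])

```text
time: 6.95
position: [0.5253, 0.2288, 0.0861]
tool_rot: [-2.205, -2.214, -0.004]
ft_force: [-14.1, 18.5, 6.9]
grip_width: 0.149
grip_force: 17.5
```

```bash
python3 - <<'E'
from h import *
t=grab('top','t2.png');s=grab('scene','s2.png');st=ctrl.get_state()
p=st['position'];print(st['time'],p,np.degrees(np.arctan2(p[1]-.1765,p[0]-.5425)),np.hypot(p[1]-.1765,p[0]-.5425))
a=cv2.resize(t['pixels'][165:260,235:375],None,fx=5.6,fy=5.6,interpolation=cv2.INTER_CUBIC)[:,:,::-1]
b=cv2.resize(s['pixels'][145:275,260:400],None,fx=4.1,fy=4.1,interpolation=cv2.INTER_CUBIC)[:,:,::-1]
cv2.imwrite('pics/c3.png',cv2.resize(a,(785,533)));cv2.imwrite('pics/c4.png',b)
E
```

```text
7.05 [0.52531161 0.22875556 0.08606767] 108.20755800127029 0.05500985785490787
```

View pics/c3.png

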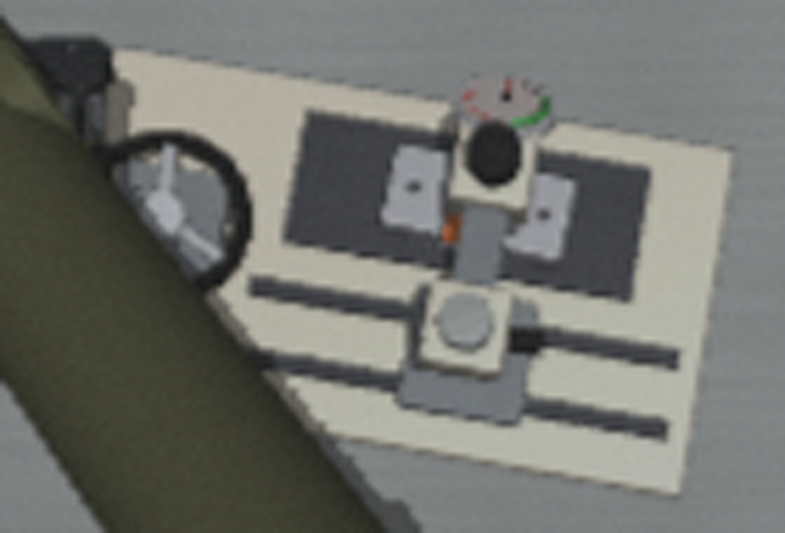

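The top crop shows the cap at (495,150), now over the slot area, with the shoulders at (381..450) and (505..577). The fingers have slid partly off the post, so I'll measure what carriage motion is left.

```bash
python3 - <<'E'
from h import *
t0=dict(np.load('pics/top0.npz'));t=dict(np.load('pics/t2.npz'))
ct=lambda u,v:((u+.5)/5.6+235-.5,(v+.5)/5.6+165-.5)
for n,i in(('0',t0),('2',t)):
    g=cv2.cvtColor(i['pixels'],cv2.COLOR_RGB2GRAY)[165:260,235:375]
    G=cv2.resize(g,None,fx=5.6,fy=5.6,interpolation=cv2.INTER_CUBIC)
    x0=520 if n=='0' else 440
    m=(G[115:200,x0:x0+110]<52).astype(np.uint8);k,l,s,ce=cv2.connectedComponentsWithStats(m)
    j=1+np.argmax(s[1:,4]);c=ce[j]+[x0,115];print('cap',s[j],c,loc(plane(i,*ct(*c),.245)))
    # grey column knob template
    c=dict(zip('02',[(543,333),(465,320)]))[n];print('knob',loc(plane(i,*ct(*c),.22)))
for n,p in dict(oTL=(398,146),oBL=(381,223),oTR=(577,178),oBR=(560,260),iBR=(505,248)).items():print(n,loc(plane(t,*ct(*p),.08)))
E
```

```text
cap [  25   22   52   62 2441] [571.44448996 167.24498156] [ 35.1 -38. ]
knob [-51.  -37.8]
cap [  28   10   50   59 2356] [493.28098472 154.17105263] [35.1  3.8]
knob [-51.3   4.3]
oTL [63.5 67. ]
oBL [15.2 68.7]
oTR [ 62.3 -42.9]
oBR [ 11.2 -41. ]
iBR [12.8 -7.3]
```

>>> carry_out(steps=[[0,0,0,0,0,0,0.5],[0,0,0,0,0,0,0.5],[0,0,0,0,0,0,0.5],[0,0,0,0,0,0,0.5],[0,0,0,0,0,0,0.5]])

```text
time: 7.55
position: [0.5333, 0.2155, 0.0852]
tool_rot: [2.226, 2.216, -0.001]
ft_force: [0.2, -0.5, -0.1]
grip_width: 0.474
grip_force: 0.0
```

>>> carry_out(steps=[[0,0,0,-0.9,-0.1,0,0.5],[0,0,0,-0.9,-0.1,0,0.5],[0,0,0,-0.9,-0.1,0,0.5],[0,0,0,-0.9,-0.1,0,0],[0,0,0,-0.9,-0.1,0,0],[0,0,0,-0.9,-0.1,0,0],[0,0,0,-0.9,-0.1,0,0],[0,0,0,-0.9,-0.1,0,0]], squeeze=20)

```text
time: 8.35
position: [0.5246, 0.2154, 0.0856]
tool_rot: [2.226, 2.217, 0.001]
ft_force: [1.5, -0.4, -1.1]
grip_width: 0.195
grip_force: 20.0
```

>>> carry_out(steps=[[0,0,-3.7,0.25,0.11,0,0],[0,0,-7.4,0.5,0.21,0,0],[0,0,-11,0.76,0.28,0,0],[0,0,-15,1.02,0.35,0,0],[0,0,-18.5,1.29,0.4,0,0],[0,0,-22,1.56,0.43,0,0],[0,0,-26,1.83,0.44,0,0],[0,0,-30,2.1,0.44,0,0],[0,0,-33,2.37,0.41,0,0],[0,0,-37,2.64,0.37,0,0],[0,0,-37,2.64,0.37,0,0],[0,0,-37,2.64,0.37,0,0]])

```text
time: 9.55
position: [0.551, 0.2186, 0.0856]
tool_rot: [2.813, 1.398, 0.001]
ft_force: [1.7, -1.0, 0.8]
grip_width: 0.201
grip_force: 20.0
```

```bash
cat > cap.py <<'E'
from h import *
import sys
ct=lambda u,v:((u+.5)/5.6+235-.5,(v+.5)/5.6+165-.5)
t=grab('top',sys.argv[1]);st=ctrl.get_state();p=st['position'];print(st['time'],p.round(4),np.degrees(np.arctan2(p[1]-.1765,p[0]-.5425)),np.hypot(p[1]-.1765,p[0]-.5425))
G=cv2.resize(cv2.cvtColor(t['pixels'],cv2.COLOR_RGB2GRAY)[165:260,235:375],None,fx=5.6,fy=5.6,interpolation=cv2.INTER_CUBIC)
x0=420
m=(G[115:200,x0:x0+110]<52).astype(np.uint8);k,l,s,ce=cv2.connectedComponentsWithStats(m)
j=1+np.argmax(s[1:,4]);c=ce[j]+[x0,115];print('cap',s[j],c,loc(plane(t,*ct(*c),.245)))
E
python3 cap.py t3.png
```

```text
9.6 [0.551  0.2186 0.0856] 78.53954301868764 0.04293438318751054
cap [  32    6   50   62 2387] [477.59363217 151.63636364] [35.1 12.2]
```

>>> carry_out(steps=[[0,0,0,0,0,0,0.5],[0,0,0,0,0,0,0.5],[0,0,0,0,0,0,0.5],[0,0,0,0,0,5,0.5],[0,0,0,0,0,10,0.6],[0,0,0,0,0,15,0.8],[0,0,0,0,0,20,1],[0,0,-8,0,0,25,1],[0,0,-16,1.5,-4,27.5,1],[0,0,-24,3,-8,27.5,1],[0,0,-32,5,-12,27.5,1],[0,0,-40,7,-16,27.5,1]])

```text
time: 10.8
position: [0.6209, 0.0581, 0.3612]
tool_rot: [3.123, 0.342, 0.001]
ft_force: [1.0, 0.5, 0.9]
grip_width: 0.991
grip_force: 0.0
```

>>> carry_out(steps=[[0,0,-8,2,-5,0,1],[0,0,-16,3.5,-9,-4,1],[0,0,-23,3.5,-9,-9,1],[0,0,-23,3.5,-9,-14,1],[0,0,-23,3.5,-9,-14,1],[0,0,-23,3.5,-9,-14,1],[0,0,-23,3.5,-9,-14,1]])

```text
time: 11.5
position: [0.6571, -0.0298, 0.2238]
tool_rot: [-3.129, 0.278, -0.007]
ft_force: [0.1, -0.2, 0.5]
grip_width: 1.0
grip_force: 0.0
```

```bash
python3 - <<'E'
from h import *
s=ctrl.get_state();print(s['time'],s['position'].round(4),s['tool_rot'].round(3),s['joint_positions'].round(2),s['ft_force'].round(1),s['grip_width'])
w=grab('wrist','w2.png');np.savez('st2.npz',position=s['position'],tool_rot=s['tool_rot'])
E
python3 cap.py t4.png
```

```text
11.5 [ 0.6571 -0.0298  0.2238] [-3.129  0.278 -0.007] [ 0.34  0.37 -0.44  1.42  0.15  1.39 -1.85] [ 0.1 -0.2  0.5] 0.9997219006938078
11.6 [ 0.6574 -0.03    0.2244] -60.897057969253794 0.2363003634186294
cap [  25    0   28   85 1275] [459.45882353 158.11529412] [30.  21.1]
```

View pics/w2.png

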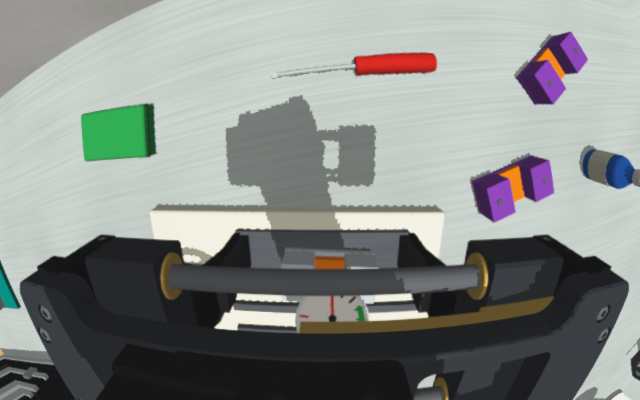

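The wrist view from the +x side shows the slot's orange opening at (330,263) between the shoulders at (281..375), with the dial pivot at (333,318), straight behind it.

```bash
python3 - <<'E'
from h import *
w=dict(np.load('pics/w2.npz'));st=dict(np.load('st2.npz'));P=w['pixels'];h=cv2.cvtColor(P,cv2.COLOR_RGB2HSV)
o=cv2.inRange(h,(5,120,60),(20,255,255))
for r in range(252,274,3):
    c=np.where(o[r,280:380])[0]+280
    if len(c):print(r,c.min(),c.max()+1,'z.08',loc(wplane(w,st,c.min(),r,.08)),loc(wplane(w,st,c.max()+1,r,.08)),'z.06',loc(wplane(w,st,(c.min()+c.max()+1)/2,r,.06)))
print(P[252,272:384:2].sum(1).tolist());print(P[262,272:384:2].sum(1).tolist())
# dial region whites & dial edges at rows
for r in(300,308,316):
    print(r,P[r,285:380:3].tolist())
for z in(.2,.21,.22,.23):print('pivot',z,loc(wplane(w,st,333,318,z)))
E
```

```text
258 316 344 z.08 [74.5 26.3] [74.5 -4.4] z.06 [64.7 10.5]
261 315 345 z.08 [70.8 27.4] [70.8 -5.6] z.06 [60.8 10.4]
264 315 345 z.08 [67.1 27.4] [67.  -5.7] z.06 [56.8 10.4]
267 315 344 z.08 [63.3 27.5] [63.3 -4.7] z.06 [52.8 11. ]
[306, 307, 293, 192, 190, 188, 242, 289, 290, 289, 290, 287, 291, 290, 289, 286, 290, 291, 289, 308, 303, 334, 387, 390, 390, 378, 376, 375, 375, 361, 361, 359, 350, 349, 351, 352, 337, 306, 310, 300, 294, 312, 316, 303, 272, 311, 308, 304, 305, 304, 298, 308, 303, 305, 304, 303]
[309, 311, 310, 309, 304, 295, 292, 292, 288, 290, 289, 288, 291, 290, 291, 291, 288, 289, 290, 289, 288, 301, 276, 264, 262, 265, 264, 264, 263, 264, 265, 263, 265, 265, 264, 265, 267, 275, 290, 289, 289, 290, 287, 290, 290, 290, 288, 287, 290, 288, 289, 288, 294, 308, 309, 308]
300 [[223, 223, 218], [160, 160, 153], [136, 138, 136], [145, 147, 145], [133, 136, 136], [133, 137, 138], [140, 144, 144], [156, 152, 146], [158, 153, 147], [158, 153, 147], [158, 153, 146], [158, 153, 147], [158, 153, 147], [158, 153, 146], [157, 152, 146], [155, 110, 105], [153, 95, 91], [158, 153, 146
[... 698 characters left out ...]
3, 195], [101, 105, 110], [100, 104, 109], [99, 102, 109], [99, 102, 108]]
316 [[243, 241, 228], [243, 241, 228], [243, 241, 228], [239, 237, 222], [141, 144, 144], [148, 82, 80], [149, 56, 54], [143, 56, 54], [156, 146, 140], [158, 153, 146], [158, 153, 146], [158, 153, 147], [158, 152, 146], [158, 153, 147], [154, 148, 142], [54, 53, 53], [35, 34, 35], [138, 134, 128], [158, 153, 146], [157, 152, 146], [158, 152, 146], [158, 153, 146], [158, 153, 147], [158, 153, 147], [153, 150, 142], [22, 112, 40], [58, 113, 61], [145, 147, 146], [226, 225, 211], [242, 241, 228], [242, 241, 228], [242, 241, 228]]
pivot 0.2 [83.5 10.8]
pivot 0.21 [91.1 11.2]
pivot 0.22 [98.7 11.6]
pivot 0.23 [106.3  11.9]
```

The slot centre and the head agree to about 1 mm, so the winding is done. Next I go over the cap with the fingers shut.

>>> carry_out(steps=[[0,0,0,0,0,4,0],[0,0,0,0,0,8,0],[0,0,0,-4,0.5,8,0],[0,0,0,-8,1,8,0],[0,0,0,-10.9,1.5,8,0],[0,0,0,-10.9,1.5,8,0],[0,0,0,-10.9,1.5,5,0],[0,0,0,-10.9,1.5,4,0],[0,0,0,-10.9,1.5,4,0],[0,0,0,-10.9,1.5,4,0],[0,0,0,-10.9,1.5,4,0]])

```text
time: 12.7
position: [0.5476, -0.0158, 0.2618]
tool_rot: [-3.129, 0.28, -0.003]
ft_force: [-0.3, 1.0, -1.0]
grip_width: 0.08
grip_force: 0.0
```

>>> carry_out(steps=[[0,0,0,0,0,-0.5,0],[0,0,0,0,0,-1,0],[0,0,0,0,0,-1.5,0],[0,0,0,0,0,-2,0],[0,0,0,0,0,-2.4,0],[0,0,0,0,0,-2.8,0],[0,0,0,0,0,-3.2,0],[0,0,0,0,0,-3.6,0],[0,0,0,0,0,-3.9,0],[0,0,0,0,0,-4.2,0],[0,0,0,0,0,-4.2,0],[0,0,0,0,0,-4.2,0]])

```text
time: 13.9
position: [0.5467, -0.0159, 0.2197]
tool_rot: [3.129, -0.28, 0.001]
ft_force: [-1.4, 0.5, 6.8]
grip_width: 0.006
grip_force: 3.3
```

```bash
python3 - <<'E'
from h import *
w=grab('wrist','w3.png')
cv2.imwrite('pics/c5.png',cv2.resize(w['pixels'][130:330,200:440],None,fx=2.5,fy=2.5,interpolation=cv2.INTER_CUBIC)[:,:,::-1])
E
```

```text
(no output)
```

View pics/c5.png

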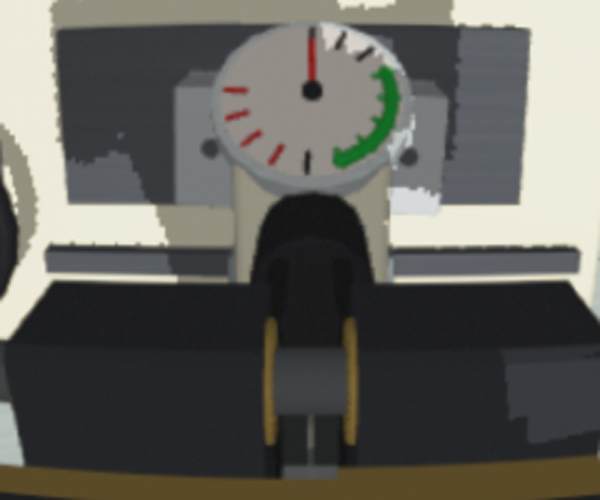

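The crop shows the dial clearly: pivot at (312,90), needle straight up at zero, green band on the right, red ticks lower left. The block's shoulders are even about the cap, 176..445 around 312.

>>> carry_out(steps=[[0,0,0,0,0,-0.2,0],[0,0,0,0,0,-0.4,0],[0,0,0,0,0,-0.6,0],[0,0,0,0,0,-0.8,0],[0,0,0,0,0,-0.8,0]])

```text
time: 14.45
position: [0.5467, -0.0159, 0.2119]
tool_rot: [3.129, -0.28, 0.001]
ft_force: [-2.9, -0.1, 7.3]
grip_width: 0.005
grip_force: 3.8
```

```bash
cat > needle.py <<'E'
from h import *
import sys
w=grab('wrist',sys.argv[1]);st=ctrl.get_state();P=w['pixels'].astype(int)
yy,xx=np.mgrid[:400,:640];dx=xx-324.4;dy=yy-165.6;e=np.hypot(dx/97,dy/84)*97/2.5
m=(P[:,:,0]-P[:,:,1]>50)&(P[:,:,0]-P[:,:,2]>50)&(e<23)&(e>4)
a=np.arctan2(dx[m].mean()/97,-dy[m].mean()/84)
print(m.sum(),'needle rad',a%(2*np.pi),'mm',a%(2*np.pi)/.4,'z',st['position'].round(4),'F',st['ft_force'].round(1),st['time'])
E
python3 needle.py w4.png
```

```text
104 needle rad 4.430754884564327 mm 11.076887211410817 z [ 0.5467 -0.0159  0.2119] F [-1.7  0.5  7.9] 14.5
```

```bash
python3 - <<'E'
from h import *
for f in('w3','w4'):
    P=np.load(f'pics/{f}.npz')['pixels'].astype(int)
    m=((P[:,:,0]-P[:,:,1]>50)&(P[:,:,0]-P[:,:,2]>50)).astype(np.uint8);m[:130]=0;m[215:]=0;m[:,:270]=0;m[:,380:]=0
    k,l,s,c=cv2.connectedComponentsWithStats(m);print(f,[(s[j].tolist(),c[j].round(1).tolist()) for j in range(1,k)])
    g=(P.sum(2)<150)[150:185,300:350];ys,xs=np.where(g);print(xs.mean()+300,ys.mean()+150,len(xs))
w=np.load('pics/w4.npz')['pixels'];cv2.imwrite('pics/c6.png',cv2.resize(w[130:330,200:440],None,fx=2.5,fy=2.5,interpolation=cv2.INTER_CUBIC)[:,:,::-1])
E
```

```text
w3 [([323, 145, 3, 17, 49], [324.0, 153.3]), ([290, 165, 9, 2, 17], [293.8, 165.5]), ([290, 174, 9, 4, 17], [294.2, 175.7]), ([297, 182, 7, 6, 16], [300.4, 184.6]), ([308, 188, 5, 8, 17], [310.1, 191.3])]
324.325 165.625 40
w4 [([323, 145, 3, 17, 49], [324.0, 153.3]), ([290, 165, 9, 2, 17], [293.8, 165.5]), ([290, 174, 9, 4, 18], [294.4, 175.7]), ([297, 182, 7, 7, 17], [300.2, 184.8]), ([308, 188, 5, 8, 17], [310.1, 191.3])]
324.325 165.625 40
```

>>> carry_out(steps=[[0,0,0,0,0,-0.1,0],[0,0,0,0,0,-0.2,0],[0,0,0,0,0,-0.3,0],[0,0,0,0,0,-0.3,0]])

```text
time: 14.9
position: [0.5467, -0.0159, 0.2091]
tool_rot: [3.129, -0.28, 0.002]
ft_force: [-2.2, -0.7, 8.5]
grip_width: 0.008
grip_force: 4.2
```

```bash
sed -i 's|e=np.hypot.*|e=np.hypot(dx,dy*97/84)|' needle.py; python3 needle.py w5.png
```

```text
48 needle rad 6.254565706101383 mm 15.636414265253457 z [ 0.5467 -0.0159  0.209 ] F [-2.   0.2  8.7] 14.95
```

Still free (6.25 rad is -0.03, so zero). I'll carry on in 3 mm bites.

>>> carry_out(steps=[[0,0,0,0,0,-0.1,0],[0,0,0,0,0,-0.2,0],[0,0,0,0,0,-0.3,0],[0,0,0,0,0,-0.3,0]])

```text
time: 15.35
position: [0.5467, -0.0159, 0.2067]
tool_rot: [3.128, -0.28, 0.002]
ft_force: [-3.4, -0.1, 12.3]
grip_width: 0.001
grip_force: 5.8
```

```bash
python3 needle.py w6.png
```

```text
60 needle rad 0.9249734576324428 mm 2.3124336440811066 z [ 0.5467 -0.0159  0.2067] F [-3.6 -1.2 11.4] 15.4
```

>>> carry_out(steps=[[0,0,0,0,0,-0.05,0],[0,0,0,0,0,-0.1,0],[0,0,0,0,0,-0.15,0],[0,0,0,0,0,-0.2,0],[0,0,0,0,0,-0.25,0],[0,0,0,0,0,-0.25,0]])

```text
time: 16.0
position: [0.5468, -0.0159, 0.2045]
tool_rot: [3.128, -0.28, 0.002]
ft_force: [-4.2, -0.3, 13.3]
grip_width: 0.005
grip_force: 6.5
```

```bash
python3 needle.py w7.png
```

```text
59 needle rad 1.7688791220413418 mm 4.422197805103354 z [ 0.5467 -0.0159  0.2045] F [-4.5  0.1 12.2] 16.05
```

>>> carry_out(steps=[[0,0,0,0,0,-0.05,0],[0,0,0,0,0,-0.07,0],[0,0,0,0,0,-0.07,0]])

```text
time: 16.35
position: [0.5467, -0.0159, 0.2039]
tool_rot: [3.128, -0.28, 0.002]
ft_force: [-5.9, -0.0, 12.7]
grip_width: 0.007
grip_force: 6.7
```

```bash
python3 needle.py w8.png
```

```text
60 needle rad 2.0017064412248424 mm 5.004266103062106 z [ 0.5467 -0.0159  0.2039] F [-5.9  0.6 13. ] 16.4
```

The needle reads 5.0 mm. I'll let go by lifting straight up, slowly at first, and then look again.

>>> carry_out(steps=[[0,0,0,0,0,0.1,0],[0,0,0,0,0,0.4,0],[0,0,0,0,0,1,0],[0,0,0,0,0,3,0],[0,0,0,0,0,6,0],[0,0,0,0,0,10,0],[0,0,0,0,0,12,0],[0,0,0,0,0,12,0],[0,0,0,0,0,12,0]])

```text
time: 17.3
position: [0.5466, -0.0159, 0.3211]
tool_rot: [3.129, -0.28, -0.0]
ft_force: [0.3, -0.7, -0.7]
grip_width: 0.007
grip_force: 0.0
```

```bash
python3 - <<'E'
from h import *
w=grab('wrist','w9.png');s=ctrl.get_state();print(s['time'],s['position'],s['ft_force'].round(1),s['qd'].round(3))
cv2.imwrite('pics/c7.png',cv2.resize(w['pixels'][120:320,200:440],None,fx=3,fy=3,interpolation=cv2.INTER_CUBIC)[:,:,::-1])
E
```

```text
17.35 [ 0.5461427  -0.01594372  0.32023407] [-0.9  0.6 -0.5] [0.    0.007 0.001 0.017 0.001 0.004 0.001]
```

View pics/c7.png

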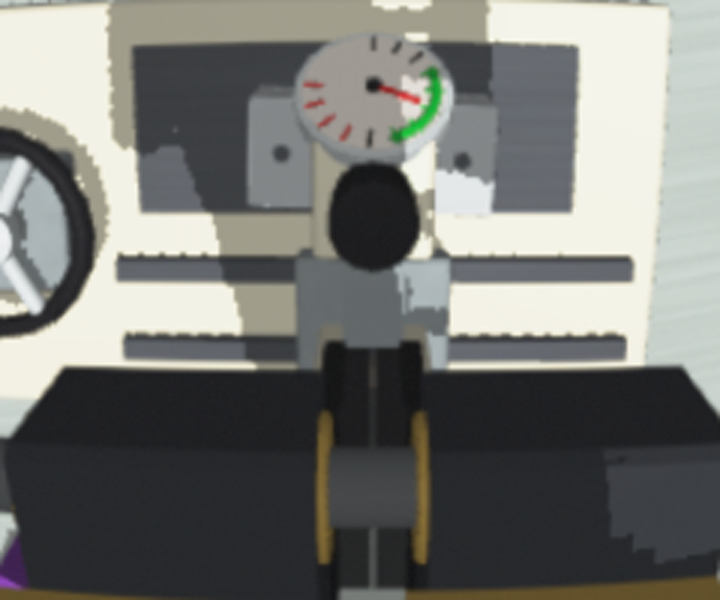

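The needle at (400,95) stands mid green band, the cap at (373,215) is free, and the block sits evenly about the head (247..497). I'm handing in.

```bash
python3 -c "
from bench import ctrl
print(ctrl.close_job())"
```

```text
the job is handed in; nothing more can be done
None
```

The job is handed in: the foot is centred over the slot to about 1 mm and pushed up about 5.0 mm, the needle stands mid green band, and the gripper is clear; it took 17.4 s and one regrip of the crank handle.

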